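Lock a candle mould into its holder

ROBOT

A 7-joint arm with a two-finger parallel gripper is mounted at the origin on the work surface. World frame = base frame: x ahead of the robot, y to its left, z up, the work surface at z = 0. Lengths are in m, angles in rad, forces in N, time in s.
With the tool pointing down it reaches from about 0.4 to 0.875 m from the base axis. Payload 4.4 kg.
Tool frame: the origin (TCP) lies midway between the tips of the shut fingers; the grasp point (between the pads) lies 19 mm behind it; z points along the fingers, y is the direction in which the jaws open and shut (so a half turn about z gives the same grasp; the last joint's range is limited). The gripper opens to 85 mm and grips with 20 to 120 N. Pads are 22 mm wide; open, the fingers measure 114 mm over their backs; the gripper's body (76 mm by 85 mm) begins 54 mm behind the grasp point. The pads swing forward as they close: fully open they stand 13 mm farther back than shut.
Start: joints at [-1.303, 0.628, 0.038, 1.517, -0.027, 0.996, -0.02], TCP at [0.213, 0.614, 0.231] pointing down, gripper open.
Joint ranges: [-3.06, 3.06], [-0.37, 2.12], [-1.25, 1.32], [0.18, 2.47], [-1.1, 4.24], [0.23, 1.98], [-2.94, 2.94]. Speed limits (rad/s): [2.57, 2.57, 3.14, 3.14, 3.14, 3.14, 3.14].

INTERFACE

Orientations are given as a unit quaternion [x, y, z, w].
In Python, from station import telemetry, cams, ticket gives the robot as it stands. The module is installed in compiled form; this text tells all that it offers.
- The arm moves only by the tool carry_out, never from a script. Its argument "deltas" is one flat list of numbers, 7 for each row, row after row: the shift along the tool's x, y, z scaled (see below), then the turn, a rotation vector about the tool's x, y, z scaled (see below), then the finger opening in mm, from 0 to 85.4. In form: [x, y, z, wx, wy, wz, fingers, x, y, z, wx, wy, wz, fingers, ...]. A call has 1 to 8 rows; each row shifts and turns the commanded pose from where the row before left it, along the tool's axes as they then stand; what a row does not reach is not made up. The controller multiplies each number of a shift by 12 cm and each number of a turn by 0.5 rad. A row lasts 1/10 s, in which the tool goes at most 50 mm and 8.59 degrees, less where a joint would pass 70% of its speed; a pose out of reach is approached as far as the arm can. A call with a number of a shift or a turn outside -1 to 1 is refused whole. A call with a gripper value outside its range is refused whole. The fingers move at their own pace and stop on an object; "squeeze" is the grip in N (left out, the last holds). Time passes only in rows, so rows that do not move let the fingers close. It gives the time, the measured TCP pose, the force and the opening at its end, in the units of the state.
- telemetry.state(): the state, without advancing time (a new reading comes with each control period).
- cams.camera(name): name is "side" or "top"; returns a dict with "image" (420x560x3 uint8, blue, green, red), "mtx" (3x3 intrinsics, pixels), "position" and "attitude" of the camera in the world. Camera axes: x right, y down, z forward; pixel columns grow to the right and rows downward; lengths in m; the calibration is good to about 2 mm. A picture is of the moment at which its call begins. There is no depth.
- ticket.finish_job(): hands the job in, once; it reports no verdict.
The state is a dict: "t": time; "qpos": joint angles; "joint_vel": joint speeds; "effort": joint torques, N m; "eef_pos": TCP position; "tcp_rot": TCP orientation; "force": force on the tool from outside, world axes, zero at the start; "ft_torque": the same for the moment, N m; "finger_gap": opening from 0.0 (shut) to 1.0 (fully open).
Only numpy, scipy, OpenCV 4.12 (cv2) and the standard library are available. Lean on these libraries where they do the work, as an engineer would, in place of code of your own. Each camera call takes 0.05 s, during which the arm holds its last target. There are 200 camera calls.

TASK

Stand the tall, narrow, empty metal candle mould upright in the open bay of the mould holder, between the end plate and the sliding stop, and let go of it. Then pull up the lock knob on top of the sliding section, slide the section one hole along the rail towards the mould and let the pin drop fully home in that next hole; finish while still holding the knob, with the pin fully in. Leave the spool, the wide tin and the jar standing where they are.

Things in the scene. Friction and masses are not known exactly. Their poses are not given: they have to be found in the camera images.
- mould: Loose candle mould: a plain open-topped aluminium cylinder, 60 mm outside diameter, 120 mm tall, 3 mm wall, about 0.25 kg, standing upright and empty on the table. Origin: centre of its underside, z up along its axis.
- holder: Mould holder fixed to the table (place and yaw vary). Origin: centre of the underside of its plywood base, 190 (x) by 260 (y) by 12 mm thick. Bay: channel along y, axis at x = -35 mm, between two side walls with inner faces 72 mm apart, 6 mm thick, y = -62 to +93 mm, tops 45 mm above the table. Rail along y at x = +45 mm. z up.
- bay (a point): Point fixed to the holder on the floor of the bay, 12 mm above the table, at holder x = -35, y = +45 mm: on the bay's axis, 40 mm from the end plate and 65 mm from the stop at the start. A good place for the centre of the mould's underside. Axes as the holder.
- next_hole (a point): Mouth of the next hole, on top of the rail, at holder x = +45, y = 0, z = 74 mm: the knob must end straight above it. The rail is a 24 mm square tube along y with 11 mm holes from above at y = -80, -40, 0 and +40 mm; the section starts locked at -40. At both rail ends (y = +-107 mm) dark feet 16 mm long rise to 76 mm. Axes as the holder.
- knob: Black round lock knob, upright cylinder 24 mm diameter, 26 mm tall, on the sliding section; origin at its centre, 113 mm above the table when the pin is home. z up, axes as the holder. Below it is a 10 mm stem and an 18 mm wide steel barrel whose top is 94 mm above the table. It moves with both joints below.
- section (a joint): Slide of the dark steel tube section (36 by 50 mm along y, top 80 mm above the table) along the rail, in m: 0 at the start hole, growing towards the holder's +y (towards the end plate and mould); the next hole is at 0.040. Range -0.045 to 0.085, friction about 2 N. Locked within about 1.5 mm of a hole while the pin is in.
- plunger (a joint): Lift of the lock pin and knob, in m: 0 when the pin is fully home, range 0 to 0.016. A spring pulls it down with about 4 N at 0 and 8 N at 0.016. The pin reaches 10 mm into the hole: above 0.011 the section slides freely. Between holes the pin rests on the rail at about 0.010 and drops in by itself over a hole.
- spool: Bystander: spool of white twine standing upright, 64 mm diameter, 100 mm tall. Origin: centre of its underside.
- tin: Bystander: wide short steel tin filled with white wax, 82 mm diameter, 75 mm tall. Origin: centre of its underside.
- jar: Bystander: amber glass jar with a steel lid, 60 mm diameter, 85 mm tall. Origin: centre of its underside.
- end_plate (a point): Top of the inner face of the bay's fixed end plate, on the bay's axis: holder x = -35, y = +85, z = 60 mm. Axes as the holder.
- stop (a point): Middle of the top edge of the sliding stop plate, on its face towards the mould, 68 mm above the table; it moves with the section. Starts at holder x = -35, y = -20 mm (bay 105 mm long); one hole on it is at y = +20 mm (bay 65 mm long). The plate is 66 mm wide; an arm joins it to the section over the wall, top 68 mm. It pushes along a mould in its way.
Not all that is in view belongs to the job. What is shaped like the mould but purple or yellow is not meant.

How it is judged:
On the way, in this order (a step that is already met when the one before it is completed fails the run):
1. the mould stands upright on the floor of the bay, let go, with the section still locked in its first hole (x of mould in the frame of holder between -0.044 and -0.026 m and y of mould in the frame of holder between 0.005 and 0.06 m and z of mould in the frame of holder below 0.016 m and angle between mould's own z axis and vertical below 0.08 rad and contact force between the fingers and mould below 0.3 N and value of joint section below 0.006 m and value of joint plunger below 0.004 m), for 0.2 s.
2. the lock pin is pulled clear of its first hole (value of joint plunger above 0.0095 m and value of joint section below 0.03 m), for 0.05 s.
At the end, for the whole second after the job is handed in: The section stands at the next hole (joint within 3.5 mm of 0.040) with the pin home (plunger under 3 mm), the fingers still hold the knob (over 2 N of contact), and the mould stands upright (within 0.08 rad) and still on the bay floor between stop and end plate, not touched by the fingers (value of joint section between 0.0365 and 0.0435 m and value of joint plunger below 0.003 m and contact force between the fingers and knob above 2 N and contact force between the fingers and mould below 0.3 N and x of mould in the frame of holder between -0.044 and -0.026 m and y of mould in the frame of holder between 0.045 and 0.06 m and z of mould in the frame of holder below 0.016 m and angle between mould's own z axis and vertical below 0.08 rad and linear speed of mould below 0.02 m/s); the arm keeps its last pose, push and grip.
It fails at once if a bystander is shifted by more than 25 mm or knocked over (distance of any of spool, tin, jar from where it was at the start of the episode above 0.025 m or angle between any of spool, tin, jar's own z axis and vertical above 0.4 rad).
It also fails if it takes over 48 s, if anything falls off the work surface, if the arm or the gripper's body presses on something with over 40 N, if the wrist force passes 120 N, or if a joint passes its speed limit or range.

## Working session

There is one attempt and no reset: what is moved stays moved. The work goes in short steps, Python scripts to look and compute and a tool call to move; the robot and the scene stay as the last step left them, time stands still between calls to the robot, and variables do not carry over. Pictures are saved under pics/ and viewed, about 8 in all and at most 12, crops included, and the job is handed in when it is done.

Besides the shell and the picture viewer there is one more tool, called after "Request:" in YAML: its name, and indented under it one key for each argument. carry_out: Moves the arm, as the interface text tells. Shifts and turns lie within -1 to 1; 1 stands for 12 cm of shift or 0.5 rad of turn. Its arguments: {"type":"object","properties":{"deltas":{"type":"array"},"squeeze":{"type":"number"}},"required":["deltas"]}

```bash
mkdir -p pics; python3 - <<'E'
from station import telemetry, cams
import cv2
print(telemetry.state())
for n in("top","side"):
    c=cams.camera(n); cv2.imwrite(f"pics/{n}0.png",c["image"]); print(n,c["mtx"],c["position"],c["attitude"])
E
```

```text
{'t': 0.0, 'qpos': array([-1.30277245,  0.62934289,  0.03840577,  1.51837883, -0.02699344,
        0.99629847, -0.02002063]), 'joint_vel': array([ 7.35723981e-04,  5.74806450e-05, -5.40860561e-04, -9.24565964e-04,
       -8.05037049e-04,  2.97438381e-04, -5.80584969e-04]), 'effort': array([ 5.10313130e-04, -5.63405371e+01,  1.22578740e+00, -1.93442613e+01,
        1.08715301e-02,  1.08455174e-02, -7.78514448e-06]), 'eef_pos': array([0.21272559, 0.61353662, 0.23038707]), 'tcp_rot': array([ 1.66132023e-01,  9.86103057e-01, -9.42845742e-04, -1.53975145e-04]), 'force': array([-0.02892132,  0.3039292 ,  0.67062668]), 'ft_torque': array([-0.02155935,  0.05496933,  0.06084891]), 'finger_gap': 0.9960622850143455}
top [[401.88090344   0.         278.78873904]
 [  0.         401.88090344 209.0756629 ]
 [  0.           0.           1.        ]] [0.34460817 0.09334222 1.06792188] [ 0.7078602  -0.70147226  0.05169283 -0.06479552]
side [[474.77882746   0.         280.73047025]
 [  0.         474.77882746 209.96654095]
 [  0.           0.           1.        ]] [ 0.46037782 -0.81843845  0.89856485] [ 0.90826479 -0.02895121  0.01045384 -0.41726204]
```

View pics/top0.png

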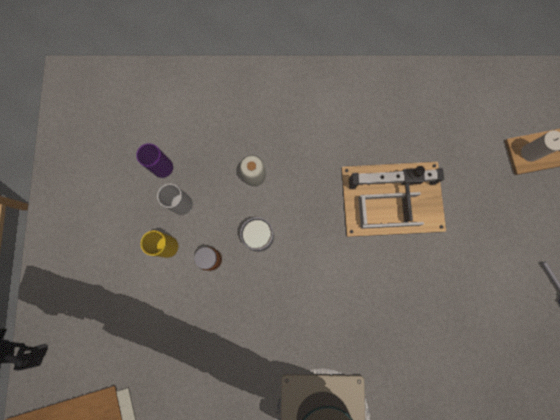

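View pics/side0.png

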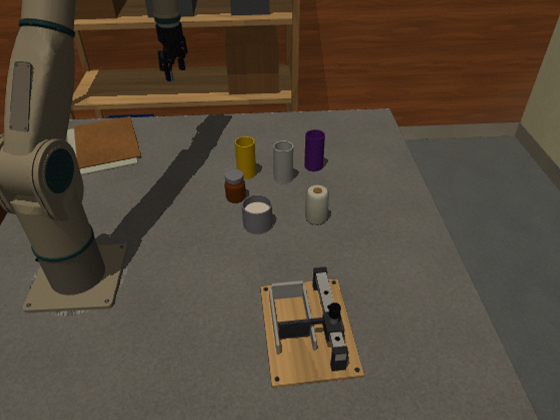

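The top view shows these mould-like shapes: grey cylinder (170,195), purple (150,155), yellow (153,243), the spool (251,168), and a grey thing on a board (552,140). In the side view they are grey (283,162), purple (314,150) and yellow (245,157). By the description I choose the grey open cylinder at top (170,195) / side (283,162). The holder is at top (393,200), with the knob at about (419,172) and the end plate on the left. I'll check this in a close crop.

```bash
python3 - <<'E'
import cv2,numpy as np
t=cv2.imread("pics/top0.png"); s=cv2.imread("pics/side0.png")
g=lambda a:cv2.convertScaleAbs(a,alpha=1.5)
A=cv2.resize(g(t[155:245,335:455]),None,fx=4,fy=4,interpolation=3) #480x360
B=cv2.resize(g(t[165:225,140:220]),None,fx=4,fy=4,interpolation=3) #320x240
C=cv2.resize(g(s[260:385,255:365]),None,fx=2.4,fy=2.4,interpolation=3) #264x300
D=cv2.resize(g(s[130:195,260:340]),None,fx=3,fy=3,interpolation=3) #240x195
o=np.zeros((600,800,3),np.uint8)
o[:360,:480]=A;o[:240,480:]=B;o[240:240+C.shape[0],490:490+C.shape[1]]=C;o[370:370+D.shape[0],:D.shape[1]]=D
cv2.imwrite("pics/crop1.png",o)
E
cat > h.py <<'E'
import numpy as np
from scipy.spatial.transform import Rotation as R
C={"top":(401.88090344,278.78873904,209.0756629,[0.34460817,0.09334222,1.06792188],[0.7078602,-0.70147226,0.05169283,-0.06479552]),
"side":(474.77882746,280.73047025,209.96654095,[0.46037782,-0.81843845,0.89856485],[0.90826479,-0.02895121,0.01045384,-0.41726204])}
def ray(n,u,v,z):
    "point at height z seen at pixel u,v"
    f,cx,cy,p,q=C[n]; d=R.from_quat(q).apply([(u-cx)/f,(v-cy)/f,1]); p=np.array(p)
    return p+d*(z-p[2])/d[2]
def proj(n,P):
    f,cx,cy,p,q=C[n]; c=R.from_quat(q).inv().apply(np.asarray(P)-p); return f*c[...,:2]/c[...,2:]+[cx,cy]
E
```

```text
(no output)
```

View pics/crop1.png

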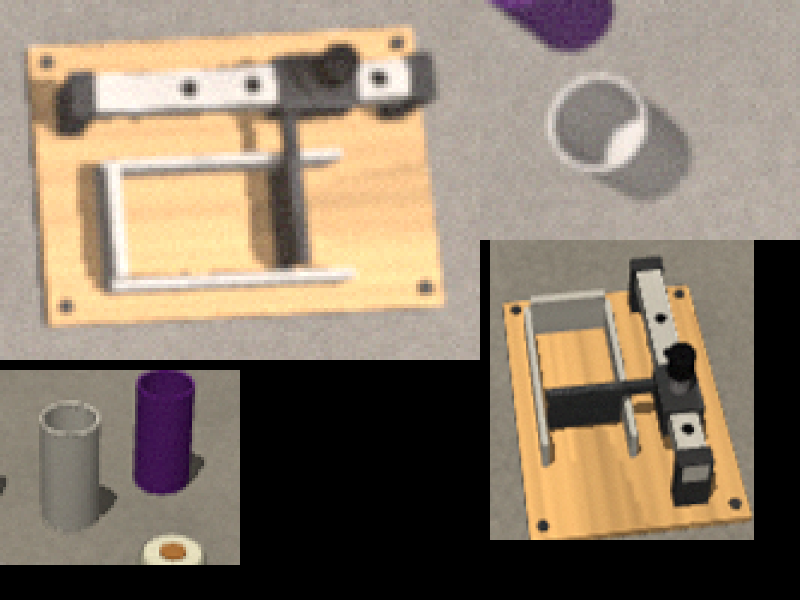

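The crop confirms the grey open, empty cylinder, with its rim centre at top pixel ≈(169.5,195.5). The holder corners, holes and end plate are clear, so I'll fit the poses.

```bash
python3 - <<'E'
from h import *
from scipy.optimize import least_squares
un=lambda x,y,ox,oy,k,cx,cy:((x-ox+.5)/k-.5+cx,(y-oy+.5)/k-.5+cy)
A=lambda x,y:un(x,y,0,0,4,335,155)
S=lambda x,y:un(x,y,490,240,2.4,255,260)
H=[("top",A(28,47),(95,130,12)),("top",A(411,28),(95,-130,12)),("top",A(443,304),(-95,-130,12)),("top",A(50,325),(-95,130,12)),
("top",A(378,78),(45,-80,74)),("top",A(253,84),(45,0,74)),("top",A(189,88),(45,40,74)),
("side",S(503,303),(-95,130,12)),("side",S(690,288),(95,130,12)),("side",S(752,518),(95,-130,12)),("side",S(527,540),(-95,-130,12)),("side",S(688,429),(45,-80,74))]
def fit(H):
    def T(p,P): return R.from_rotvec([0,0,p[2]]).apply(np.array(P)/1000)+[p[0],p[1],0]
    f=lambda p:np.concatenate([proj(n,T(p,P))-uv for n,uv,P in H])
    r=least_squares(f,[.4,-.2,0]); return r.x,r.fun.reshape(-1,2).round(1),T
for n in("top","side",""):
    p,res,T=fit([h for h in H if n in h[0]]); print(n,p.round(4)); print(res.tolist())
print("bay",T(p,(-35,45,12)).round(4),"hole",T(p,(45,0,74)).round(4),"knob",T(p,(45,-40,113)).round(4))
print("mould top",ray("top",*un(598,122,480,0,4,140,165),.12),"side",ray("side",*un(70,418,0,370,3,260,130),.12))
print("mould side base centre z0", ray("side",*un(69.5,515,0,370,3,260,130),0))
for n,z,uv in(("tin",.075,(257,235)),("spool",.1,(251,166)),("jar",.085,(205,258)),("purple",.12,(149,155)),("yellow",.12,(152,243))): print(n,ray("top",*uv,z).round(3))
E
```

```text
top [ 0.5525 -0.1895  0.0595]
[[-0.3, -0.3], [0.3, -0.6], [0.6, 0.4], [-0.4, 0.1], [0.1, 0.1], [-0.3, 0.2], [-0.1, 0.1]]
side [ 0.5545 -0.1902  0.0483]
[[0.5, -0.3], [-0.1, -0.9], [-0.3, -0.1], [0.5, 0.4], [-0.5, 0.7]]
 [ 0.5535 -0.1898  0.0541]
[[0.0, -1.0], [0.7, -0.7], [0.5, 0.3], [-0.5, -0.5], [0.4, -0.1], [-0.1, -0.2], [0.1, -0.4], [-0.2, -0.2], [-0.9, -1.1], [-0.6, -0.6], [0.4, 0.5], [-0.9, 0.4]]
bay [ 0.5161 -0.1468  0.012 ] hole [ 0.5984 -0.1874  0.074 ] knob [ 0.6006 -0.2273  0.113 ]
mould top [0.53449443 0.3773026  0.12      ] side [0.53678261 0.38037652 0.12      ]
mould side base centre z0 [0.53597879 0.37991272 0.        ]
tin [0.444 0.166 0.075]
spool [0.614 0.183 0.1  ]
jar [0.386 0.291 0.085]
purple [0.635 0.433 0.12 ]
yellow [0.418 0.412 0.12 ]
```

Both cameras agree within about 3 mm: mould ≈(0.536,0.379), holder ≈(0.5535,-0.190) with yaw 0.054. First I'll turn the jaws to the holder's y axis.

Request:
carry_out:
  deltas: [0, 0, 0, 0, 0, -0.26, 85, 0, 0, 0, 0, 0, -0.26, 85, 0, 0, 0, 0, 0, -0.26, 85, 0, 0, 0, 0, 0, 0, 85]
  squeeze: 40

```text
t: 0.5
eef_pos: [0.213, 0.6138, 0.2308]
tcp_rot: [-0.028, 1.0, -0.0, -0.0]
force: [0.2, -0.4, -0.2]
finger_gap: 0.995
```

```bash
cat > go.py <<'E'
import sys
from h import *
from station import telemetry
def go(x,y,z,yaw=0.054,quiet=False):
    s=telemetry.state(); Q=R.from_quat(s["tcp_rot"])
    d=Q.inv().apply(np.array([x,y,z])-s["eef_pos"])/.12
    G=R.from_rotvec([0,0,yaw])*R.from_matrix([[-1,0,0],[0,1,0],[0,0,-1]])
    print("t",round(s["t"],2),"tcp",s["eef_pos"].round(4),"F",s["force"].round(1),"gap",round(s["finger_gap"],3))
    print("total scaled shift",d.round(3),"min rows",np.ceil(np.linalg.norm(d)*.12/.048),"turn",((Q.inv()*G).as_rotvec()/.5).round(3))
if __name__=="__main__": go(*map(float,sys.argv[1:]))
E
python3 go.py .536 .379 .23
```

```text
t 0.5 tcp [0.213  0.6138 0.2308] F [ 0.2 -0.4 -0.2] gap 0.995
total scaled shift [-2.577 -2.105  0.006] min rows 9.0 turn [-0.002 -0.002  0.005]
```

Request:
carry_out:
  deltas: [-0.258, -0.21, 0, 0, 0, 0, 85, -0.258, -0.21, 0, 0, 0, 0, 85, -0.258, -0.21, 0, 0, 0, 0, 85, -0.258, -0.21, 0, 0, 0, 0, 85, -0.258, -0.21, 0, 0, 0, 0, 85, -0.258, -0.21, 0, 0, 0, 0, 85, -0.258, -0.21, 0, 0, 0, 0, 85, -0.258, -0.21, 0, 0, 0, 0, 85]

```text
t: 1.3
eef_pos: [0.4726, 0.4256, 0.2311]
tcp_rot: [-0.026, 1.0, -0.0, -0.0]
force: [-0.2, 0.4, -0.2]
finger_gap: 0.996
```

Request:
carry_out:
  deltas: [-0.258, -0.21, 0, 0, 0, 0, 85, -0.258, -0.21, 0, 0, 0, 0, 85, 0, 0, 0, 0, 0, 0, 85, 0, 0, 0, 0, 0, 0, 85]

```text
t: 1.7
eef_pos: [0.5369, 0.3787, 0.2308]
tcp_rot: [-0.025, 1.0, -0.0, -0.0]
force: [0.1, 1.2, -0.0]
finger_gap: 0.996
```

```bash
python3 go.py .536 .379 .081; python3 - <<'E'
from station import cams
import cv2,numpy as np
t=cams.camera("top")["image"]; s=cams.camera("side")["image"]
g=lambda a:cv2.convertScaleAbs(a,alpha=1.5)
A=cv2.resize(g(t[140:280,100:220]),None,fx=3.2,fy=3.2,interpolation=3)
B=cv2.resize(g(s[60:200,230:350]),None,fx=3.2,fy=3.2,interpolation=3)
cv2.imwrite("pics/above.png",np.hstack([A,B]))
E
```

```text
t 1.7 tcp [0.5369 0.3787 0.2308] F [ 0.1  1.2 -0. ] gap 0.996
total scaled shift [0.006 0.004 1.248] min rows 4.0 turn [-0.001 -0.001 -0.006]
```

View pics/above.png

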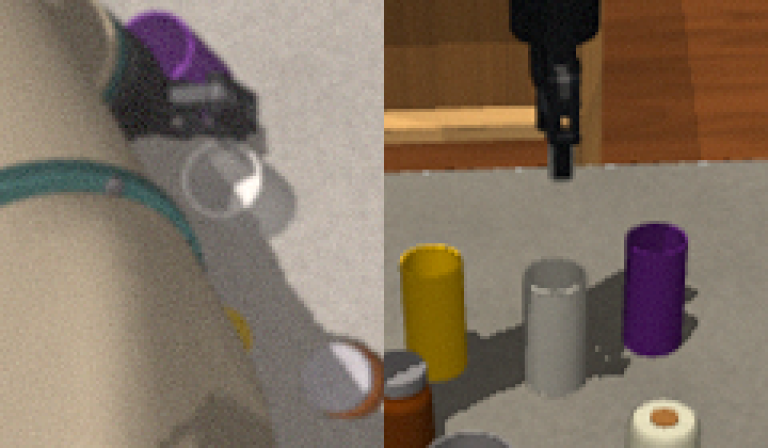

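The side view shows the gripper (tips ≈(286,113)) straight above the grey mould (≈(283,142) rim), and both decoys stand clear. Now I'll descend and grip.

Request:
carry_out:
  deltas: [0, 0, 0.25, 0, 0, 0, 85, 0, 0, 0.25, 0, 0, 0, 85, 0, 0, 0.25, 0, 0, 0, 85, 0, 0, 0.25, 0, 0, 0, 85, 0, 0, 0.25, 0, 0, 0, 85, 0, 0, 0, 0, 0, 0, 85]

```text
t: 2.4
eef_pos: [0.5318, 0.3796, 0.0772]
tcp_rot: [-0.029, 1.0, -0.002, -0.004]
force: [-1.2, -0.1, -0.6]
finger_gap: 0.996
```

Request:
carry_out:
  deltas: [0, 0, 0, 0, 0, 0, 50, 0, 0, 0, 0, 0, 0, 50, 0, 0, 0, 0, 0, 0, 50, 0, 0, 0, 0, 0, 0, 50, 0, 0, 0, 0, 0, 0, 50, 0, 0, 0, 0, 0, 0, 50]

```text
t: 3.0
eef_pos: [0.5372, 0.3806, 0.0834]
tcp_rot: [-0.028, 1.0, 0.001, 0.001]
force: [-1.1, -1.0, 7.0]
finger_gap: 0.703
```

```bash
python3 go.py .5158 -.144 .221
```

```text
t 3.0 tcp [0.5372 0.3806 0.0834] F [-1.1 -1.   7. ] gap 0.703
total scaled shift [ 0.419 -4.353 -1.156] min rows 12.0 turn [0.004 0.005 0.004]
```

Opening is 60 mm, so the mould is in the jaws. Lifting.

Request:
carry_out:
  deltas: [0, 0, -0.05, 0, 0, 0, 50, 0, 0, -0.1, 0, 0, 0, 50, 0, 0, -0.2, 0, 0, 0, 50, 0, 0, -0.25, 0, 0, 0, 50, 0, 0, -0.25, 0, 0, 0, 50, 0, 0, -0.2, 0, 0, 0, 50, 0, 0, -0.1, 0, 0, 0, 50, 0, 0, 0, 0, 0, 0, 50]

```text
t: 3.8
eef_pos: [0.5371, 0.3807, 0.2215]
tcp_rot: [-0.028, 1.0, 0.001, 0.002]
force: [-0.6, 0.1, -3.3]
finger_gap: 0.703
```

```bash
python3 go.py .5158 -.144 .221
```

```text
t 3.8 tcp [0.5371 0.3807 0.2215] F [-0.6  0.1 -3.3] gap 0.703
total scaled shift [ 0.422 -4.355 -0.007] min rows 11.0 turn [0.005 0.007 0.004]
```

Request:
carry_out:
  deltas: [0.026, -0.15, 0, 0, 0, 0, 50, 0.026, -0.27, 0, 0, 0, 0, 50, 0.026, -0.3, 0, 0, 0, 0, 50, 0.026, -0.3, 0, 0, 0, 0, 50, 0.026, -0.3, 0, 0, 0, 0, 50, 0.026, -0.3, 0, 0, 0, 0, 50, 0.026, -0.3, 0, 0, 0, 0, 50, 0.026, -0.3, 0, 0, 0, 0, 50]

```text
t: 4.6
eef_pos: [0.525, 0.1109, 0.2179]
tcp_rot: [-0.028, 1.0, -0.0, -0.001]
force: [1.3, -0.7, -3.1]
finger_gap: 0.701
```

Request:
carry_out:
  deltas: [0.026, -0.3, 0, 0, 0, 0, 50, 0.026, -0.3, 0, 0, 0, 0, 50, 0.026, -0.3, 0, 0, 0, 0, 50, 0.026, -0.3, 0, 0, 0, 0, 50, 0.026, -0.3, 0, 0, 0, 0, 50, 0.026, -0.3, 0, 0, 0, 0, 50, 0.026, -0.2, 0, 0, 0, 0, 50, 0.026, -0.1, 0, 0, 0, 0, 50]

```text
t: 5.4
eef_pos: [0.5141, -0.1433, 0.218]
tcp_rot: [-0.026, 1.0, -0.0, -0.001]
force: [0.6, 0.5, -2.6]
finger_gap: 0.701
```

Request:
carry_out:
  deltas: [0, 0, 0, 0, 0, 0, 50, 0, 0, 0, 0, 0, 0, 50]

```text
t: 5.6
eef_pos: [0.5153, -0.1386, 0.2187]
tcp_rot: [-0.029, 1.0, 0.001, -0.0]
force: [0.6, 1.2, -1.8]
finger_gap: 0.704
```

```bash
python3 go.py .5158 -.144 .221
```

```text
t 5.6 tcp [ 0.5153 -0.1386  0.2187] F [ 0.6  1.2 -1.8] gap 0.704
total scaled shift [-0.002 -0.045 -0.019] min rows 1.0 turn [ 0.004 -0.002  0.007]
```

Request:
carry_out:
  deltas: [0, -0.045, 0.1, 0, 0, 0, 50, 0, 0, 0.2, 0, 0, 0, 50, 0, 0, 0.2, 0, 0, 0, 50, 0, 0, 0.1, 0, 0, 0, 50, 0, 0, 0, 0, 0, 0, 50, 0, 0, 0, 0, 0, 0, 50]

```text
t: 6.2
eef_pos: [0.5162, -0.1454, 0.1474]
tcp_rot: [-0.029, 1.0, 0.0, 0.0]
force: [-0.8, 0.3, -2.0]
finger_gap: 0.7
```

```bash
python3 go.py .5158 -.144 .0955; python3 - <<'E'
from station import cams
import cv2,numpy as np
t=cams.camera("top")["image"]; s=cams.camera("side")["image"]
g=lambda a:cv2.convertScaleAbs(a,alpha=1.6)
A=cv2.resize(g(t[150:250,335:455]),None,fx=3.2,fy=3.2,interpolation=3)
B=cv2.resize(g(s[215:365,255:365]),None,fx=3.7,fy=3.7,interpolation=3)
o=np.zeros((600,800,3),np.uint8); o[:A.shape[0],:A.shape[1]]=A; o[:B.shape[0],390:390+B.shape[1]]=B
cv2.imwrite("pics/lower.png",o)
E
```

```text
t 6.2 tcp [ 0.5162 -0.1454  0.1474] F [-0.8  0.3 -2. ] gap 0.7
total scaled shift [0.003 0.012 0.433] min rows 2.0 turn [0.    0.    0.006]
```

View pics/lower.png

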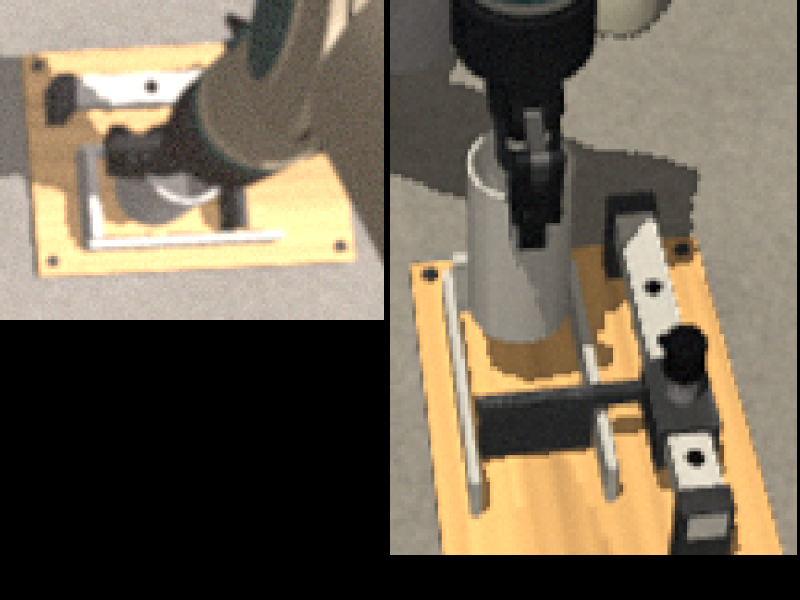

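```bash
python3 - <<'E'
from h import *
import cv2
a=np.linspace(0,2*np.pi,90)
def crop(P): uv=proj("side",P); return np.c_[(uv[:,0]-255+.5)*3.7-.5+390,(uv[:,1]-215+.5)*3.7-.5]
def model(dx,dy,zb,n):
    c=np.array([.5162+dx,-.1454+dy]); out=[]
    for z in(zb,zb+.12): out.append(crop(np.c_[c[0]+.03*np.cos(a),c[1]+.03*np.sin(a),a*0+z]))
    return out
for dx in(0,-.004,-.008):
    b,t=model(dx,0,.064,0); print(dx,"bottom: left",b[:,0].min().round(),"right",b[:,0].max().round(),"low",b[:,1].max().round(),"rim left",t[:,0].min().round(),"right",t[:,0].max().round(),"top",t[:,1].min().round())
im=cv2.imread("pics/lower.png")
for y in(210,260,290,320): print(y,[int(v) for v in im[y,455:600:4].mean(1)])
E
```

```text
0 bottom: left 468.0 right 568.0 low 344.0 rim left 465.0 right 573.0 top 128.0
-0.004 bottom: left 461.0 right 561.0 low 345.0 rim left 458.0 right 566.0 top 128.0
-0.008 bottom: left 455.0 right 554.0 low 345.0 rim left 451.0 right 559.0 top 128.0
210 [143, 146, 152, 128, 119, 131, 130, 135, 143, 146, 145, 145, 146, 152, 59, 8, 19, 19, 18, 20, 15, 19, 21, 18, 15, 17, 13, 60, 95, 82, 74, 70, 69, 73, 72, 72, 68]
260 [201, 204, 201, 161, 117, 128, 133, 134, 140, 145, 147, 146, 145, 139, 144, 141, 113, 108, 110, 108, 111, 108, 106, 106, 105, 104, 98, 96, 88, 98, 101, 95, 95, 97, 92, 96, 92]
290 [154, 132, 137, 129, 115, 124, 128, 132, 137, 142, 144, 143, 142, 143, 140, 138, 140, 139, 134, 134, 123, 107, 108, 105, 106, 100, 96, 93, 83, 93, 100, 98, 91, 96, 95, 98, 95]
320 [219, 153, 146, 194, 173, 126, 125, 129, 138, 143, 144, 140, 137, 140, 140, 142, 141, 134, 135, 130, 131, 128, 114, 104, 103, 99, 92, 89, 87, 83, 82, 105, 104, 95, 91, 94, 92]
```

The side view shows the mould held upright at x 468–570 of the crop, which matches the model to about 1 mm, and centred between the bay walls. Lowering it to the floor.

Request:
carry_out:
  deltas: [0, 0.012, 0.1, 0, 0, 0, 50, 0, 0, 0.15, 0, 0, 0, 50, 0, 0, 0.1, 0, 0, 0, 50, 0, 0, 0.04, 0, 0, 0, 50, 0, 0, 0.02, 0, 0, 0, 50, 0, 0, 0.01, 0, 0, 0, 50, 0, 0, 0, 0, 0, 0, 50]

```text
t: 7.0
eef_pos: [0.516, -0.1445, 0.0972]
tcp_rot: [-0.028, 1.0, -0.0, 0.0]
force: [-0.3, 0.7, -2.2]
finger_gap: 0.703
```

Request:
carry_out:
  deltas: [0, 0, 0.01, 0, 0, 0, 50, 0, 0, 0, 0, 0, 0, 50]

```text
t: 7.2
eef_pos: [0.5159, -0.1445, 0.0959]
tcp_rot: [-0.028, 1.0, -0.0, 0.0]
force: [-0.2, -0.4, -2.2]
finger_gap: 0.702
```

```bash
python3 go.py .5158 -.144 .0955
```

```text
t 7.2 tcp [ 0.5159 -0.1445  0.0959] F [-0.2 -0.4 -2.2] gap 0.702
total scaled shift [0.    0.004 0.004] min rows 1.0 turn [-0.     0.001  0.004]
```

Request:
carry_out:
  deltas: [0, 0, 0.01, 0, 0, 0, 50, 0, 0, 0, 0, 0, 0, 50]

```text
t: 7.4
eef_pos: [0.5164, -0.1446, 0.0955]
tcp_rot: [-0.028, 1.0, -0.0, 0.001]
force: [-1.1, 1.0, 4.3]
finger_gap: 0.704
```

Request:
carry_out:
  deltas: [0, 0, 0.01, 0, 0, 0, 50, 0, 0, 0, 0, 0, 0, 50]

```text
t: 7.6
eef_pos: [0.5168, -0.1447, 0.0953]
tcp_rot: [-0.028, 1.0, -0.0, 0.001]
force: [-2.1, -0.9, 14.1]
finger_gap: 0.7
```

Request:
carry_out:
  deltas: [0, 0, 0.01, 0, 0, 0, 50, 0, 0, 0, 0, 0, 0, 50]

```text
t: 7.8
eef_pos: [0.517, -0.1453, 0.0949]
tcp_rot: [-0.028, 1.0, -0.001, 0.002]
force: [-3.6, -0.6, 20.6]
finger_gap: 0.702
```

Contact with the floor at 0.0955, as expected. I'll ease off, release and rise.

Request:
carry_out:
  deltas: [0, 0, -0.018, 0, 0, 0, 50, 0, 0, 0, 0, 0, 0, 50, 0, 0, 0, 0, 0, 0, 70, 0, 0, 0, 0, 0, 0, 80, 0, 0, 0, 0, 0, 0, 85, 0, 0, 0, 0, 0, 0, 85, 0, 0, 0, 0, 0, 0, 85]

```text
t: 8.5
eef_pos: [0.5156, -0.1443, 0.0941]
tcp_rot: [-0.028, 1.0, 0.0, -0.0]
force: [-0.5, 0.4, 0.2]
finger_gap: 0.995
```

Request:
carry_out:
  deltas: [0, 0, -0.05, 0, 0, 0, 85, 0, 0, -0.1, 0, 0, 0, 85, 0, 0, -0.2, 0, 0, 0, 85, 0, 0, -0.2, 0, 0, 0, 85, 0, 0, -0.2, 0, 0, 0, 85, 0, 0, -0.1, 0, 0, 0, 85, 0, 0, 0, 0, 0, 0, 85]

```text
t: 9.2
eef_pos: [0.5169, -0.1447, 0.1984]
tcp_rot: [-0.028, 1.0, -0.001, 0.002]
force: [-0.2, 0.7, -0.4]
finger_gap: 0.993
```

```bash
python3 go.py .6006 -.2273 .195; python3 - <<'E'
from station import cams
import cv2,numpy as np
t=cams.camera("top")["image"]; s=cams.camera("side")["image"]
g=lambda a:cv2.convertScaleAbs(a,alpha=1.6)
A=cv2.resize(g(t[150:250,335:455]),None,fx=3.2,fy=3.2,interpolation=3)
B=cv2.resize(g(s[215:365,255:365]),None,fx=3.7,fy=3.7,interpolation=3)
o=np.zeros((600,800,3),np.uint8); o[:A.shape[0],:A.shape[1]]=A; o[:B.shape[0],390:390+B.shape[1]]=B
cv2.imwrite("pics/placed.png",o)
E
```

```text
t 9.2 tcp [ 0.5169 -0.1447  0.1984] F [-0.2  0.7 -0.4] gap 0.993
total scaled shift [-0.657 -0.726  0.032] min rows 3.0 turn [-0.003  0.008  0.004]
```

View pics/placed.png

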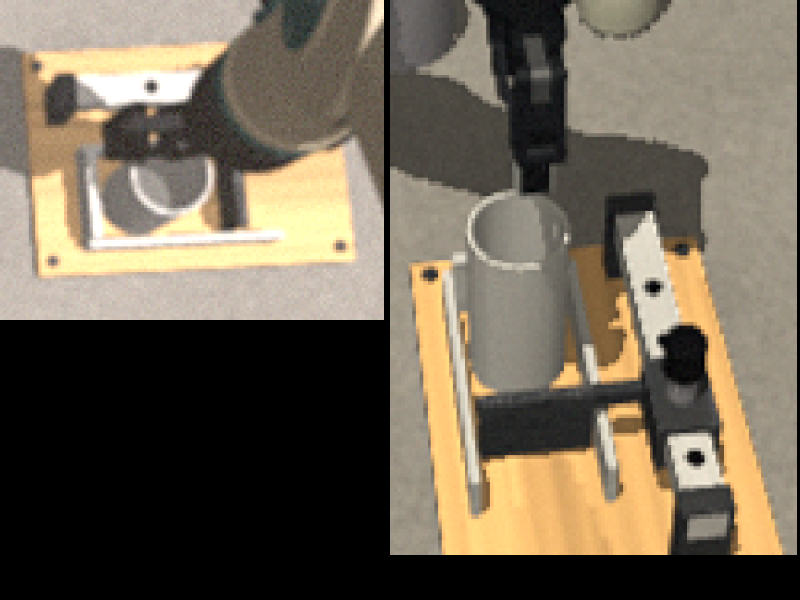

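The mould stands upright in the bay (side crop, rim ≈(518,230), bottom ≈(517,390)), and the section has not moved. Next I'll check the knob position from the first pictures and move above it with the fingers half open.

```bash
python3 - <<'E'
from h import *
un=lambda x,y,ox,oy,k,cx,cy:((x-ox+.5)/k-.5+cx,(y-oy+.5)/k-.5+cy)
print("model knob top/side px",proj("top",[.6006,-.2273,.126]),proj("side",[.6006,-.2273,.113]))
import cv2
for n,(x0,x1,y0,y1),z in(("top",(408,430,160,185),.126),("side",(322,346,298,326),.113)):
    im=cv2.imread(f"pics/{n}0.png")[y0:y1,x0:x1].max(2); m=(im<(20 if n=="side" else 22)).astype(np.uint8)
    k,l,st,c=cv2.connectedComponentsWithStats(m); i=1+st[1:,4].argmax(); u=c[i]+[x0,y0]
    print(n,u,st[i],ray(n,*u,z).round(4))
u=un(340,64,0,0,4,335,155); print("eye top",u,ray("top",*u,.126)); u=un(681,361,490,240,2.4,255,260); print("eye side",u,ray("side",*u,.113))
E
```

```text
model knob top/side px [420.39411426 169.34029811] [333.72142488 310.98634387]Traceback (most recent call last):
  File "<stdin>", line 7, in <module>
ValueError: attempt to get argmax of an empty sequence
```

Request:
carry_out:
  deltas: [-0.22, -0.24, 0, 0, 0, 0, 60, -0.22, -0.24, 0, 0, 0, 0, 60, -0.217, -0.246, 0, 0, 0, 0, 60, 0, 0, 0, 0, 0, 0, 60, 0, 0, 0, 0, 0, 0, 60]

```text
t: 9.8
eef_pos: [0.5983, -0.2271, 0.194]
tcp_rot: [-0.028, 1.0, 0.001, -0.002]
force: [-0.8, 0.8, -0.4]
finger_gap: 0.705
```

```bash
python3 go.py .6006 -.2273 .101;  python3 - <<'E'
from station import cams
import cv2,numpy as np
s=cams.camera("side")["image"]
B=cv2.resize(cv2.convertScaleAbs(s[235:385,270:380],alpha=2),None,fx=4,fy=4,interpolation=3)
cv2.imwrite("pics/knob.png",B)
E
```

```text
t 9.8 tcp [ 0.5983 -0.2271  0.194 ] F [-0.8  0.8 -0.4] gap 0.705
total scaled shift [-0.022 -0.004  0.775] min rows 2.0 turn [ 0.003 -0.007  0.002]
```

View pics/knob.png

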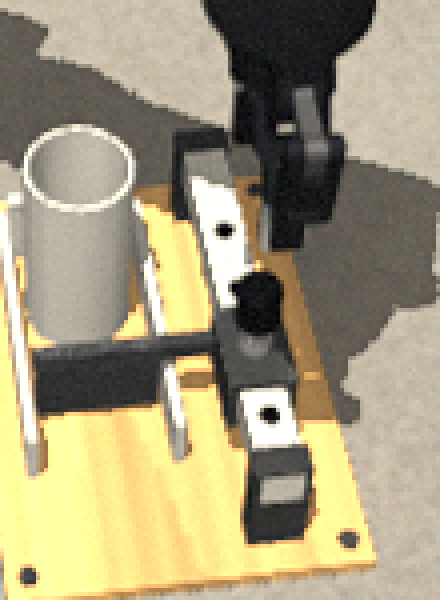

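The knob centre is at crop (259,304), full image (334.4,310.6). The model gives (333.7,311.0), so they agree to about 1 mm and the fingers straddle it. Descending to TCP z ≈ 0.096.

Request:
carry_out:
  deltas: [-0.015, 0, 0.2, 0, 0, 0, 60, 0, 0, 0.2, 0, 0, 0, 60, 0, 0, 0.2, 0, 0, 0, 60, 0, 0, 0.15, 0, 0, 0, 60, 0, 0, 0.065, 0, 0, 0, 60, 0, 0, 0, 0, 0, 0, 60, 0, 0, 0, 0, 0, 0, 60]

```text
t: 10.55
eef_pos: [0.6014, -0.2265, 0.0992]
tcp_rot: [-0.028, 1.0, -0.0, 0.0]
force: [-0.2, -0.1, 0.3]
finger_gap: 0.702
```

```bash
python3 go.py .6006 -.2273 .096
```

```text
t 10.55 tcp [ 0.6014 -0.2265  0.0992] F [-0.2 -0.1  0.3] gap 0.702
total scaled shift [ 0.007 -0.006  0.026] min rows 1.0 turn [-0.     0.001  0.005]
```

Request:
carry_out:
  deltas: [0.005, -0.005, 0.02, 0, 0, 0, 60, 0, 0, 0, 0, 0, 0, 40, 0, 0, 0, 0, 0, 0, 25, 0, 0, 0, 0, 0, 0, 15, 0, 0, 0, 0, 0, 0, 15, 0, 0, 0, 0, 0, 0, 15, 0, 0, 0, 0, 0, 0, 15]
  squeeze: 50

```text
t: 11.25
eef_pos: [0.6007, -0.2278, 0.0967]
tcp_rot: [-0.028, 1.0, -0.0, 0.0]
force: [-1.2, -0.0, 5.8]
finger_gap: 0.265
```

```bash
python3 go.py .6006 -.2273 .096
```

```text
t 11.25 tcp [ 0.6007 -0.2278  0.0967] F [-1.2 -0.   5.8] gap 0.265
total scaled shift [0.001 0.004 0.006] min rows 1.0 turn [-0.001  0.001  0.004]
```

Request:
carry_out:
  deltas: [0, 0, -0.03, 0, 0, 0, 15, 0, 0, -0.03, 0, 0, 0, 15, 0, 0, -0.03, 0, 0, 0, 15, 0, 0, -0.02, 0, 0, 0, 15, 0, 0, 0, 0, 0, 0, 15, 0, 0, 0, 0, 0, 0, 15]

```text
t: 11.85
eef_pos: [0.6006, -0.2276, 0.1091]
tcp_rot: [-0.028, 1.0, -0.0, 0.0]
force: [2.3, -1.3, -7.3]
finger_gap: 0.264
```

```bash
python3 go.py .5984 -.1874 .11;  python3 - <<'E'
from station import cams
import cv2,numpy as np
s=cams.camera("side")["image"]
B=cv2.resize(cv2.convertScaleAbs(s[235:385,270:380],alpha=2),None,fx=4,fy=4,interpolation=3)
cv2.imwrite("pics/lift.png",B)
E
```

```text
t 11.85 tcp [ 0.6006 -0.2276  0.1091] F [ 2.3 -1.3 -7.3] gap 0.264
total scaled shift [-0.     0.335 -0.008] min rows 1.0 turn [-0.     0.     0.004]
```

View pics/lift.png

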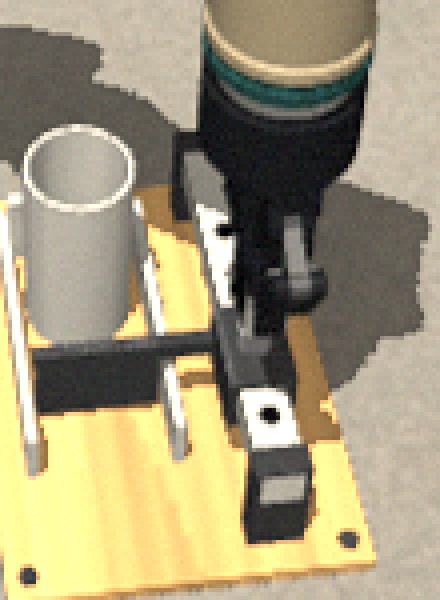

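The force reads −7.3 N, which matches the spring at about 12.5 mm lift, so the knob is held and the pin is clear. I'll lift one more mm and slide 40 mm along tool +y.

Request:
carry_out:
  deltas: [0, 0, -0.01, 0, 0, 0, 15, 0, 0.033, 0, 0, 0, 0, 15, 0, 0.05, 0, 0, 0, 0, 15, 0, 0.05, 0, 0, 0, 0, 15, 0, 0.05, 0, 0, 0, 0, 15, 0, 0.05, 0, 0, 0, 0, 15, 0, 0.05, 0, 0, 0, 0, 15, 0, 0, 0, 0, 0, 0, 15]

```text
t: 12.7
eef_pos: [0.5985, -0.1918, 0.1104]
tcp_rot: [-0.029, 1.0, 0.001, -0.0]
force: [2.5, 0.9, -7.9]
finger_gap: 0.264
```

```bash
python3 go.py .5984 -.1876 .11
```

```text
t 12.7 tcp [ 0.5985 -0.1918  0.1104] F [ 2.5  0.9 -7.9] gap 0.264
total scaled shift [-0.002  0.035  0.003] min rows 1.0 turn [ 0.003 -0.001  0.007]
```

Request:
carry_out:
  deltas: [0, 0.02, 0, 0, 0, 0, 15, 0, 0.015, 0, 0, 0, 0, 15, 0, 0, 0, 0, 0, 0, 15, 0, 0, 0, 0, 0, 0, 15]

```text
t: 13.1
eef_pos: [0.5983, -0.19, 0.1105]
tcp_rot: [-0.028, 1.0, -0.0, 0.0]
force: [4.0, -3.0, -9.0]
finger_gap: 0.262
```

```bash
python3 go.py .5984 -.1876 .0967
```

```text
t 13.1 tcp [ 0.5983 -0.19    0.1105] F [ 4. -3. -9.] gap 0.262
total scaled shift [-0.002  0.02   0.115] min rows 1.0 turn [-0.001  0.     0.003]
```

Request:
carry_out:
  deltas: [0, 0.02, 0, 0, 0, 0, 15, 0, 0, 0, 0, 0, 0, 15, 0, 0, 0, 0, 0, 0, 15]

```text
t: 13.4
eef_pos: [0.5982, -0.1872, 0.1104]
tcp_rot: [-0.028, 1.0, -0.0, -0.0]
force: [3.7, -3.2, -7.6]
finger_gap: 0.265
```

```bash
python3 go.py .5984 -.1876 .0967
```

```text
t 13.4 tcp [ 0.5982 -0.1872  0.1104] F [ 3.7 -3.2 -7.6] gap 0.265
total scaled shift [-0.002 -0.004  0.115] min rows 1.0 turn [-0.    -0.     0.004]
```

Request:
carry_out:
  deltas: [0, 0, 0.03, 0, 0, 0, 15, 0, 0, 0.03, 0, 0, 0, 15, 0, 0, 0.03, 0, 0, 0, 15, 0, 0, 0.02, 0, 0, 0, 15, 0, 0, 0, 0, 0, 0, 15, 0, 0, 0, 0, 0, 0, 15]

```text
t: 14.0
eef_pos: [0.5982, -0.1872, 0.0973]
tcp_rot: [-0.028, 1.0, -0.0, -0.0]
force: [1.0, -3.1, -4.7]
finger_gap: 0.262
```

```bash
python3 go.py .5984 -.1876 .0967
```

```text
t 14.0 tcp [ 0.5982 -0.1872  0.0973] F [ 1.  -3.1 -4.7] gap 0.262
total scaled shift [-0.001 -0.004  0.005] min rows 1.0 turn [-0.    -0.     0.004]
```

The pin has dropped past the rail top: the lift is about 0.6 mm and the spring is back near 4 N. I'll press gently to seat it, then look.

Request:
carry_out:
  deltas: [0, 0, 0.008, 0, 0, 0, 15, 0, 0, 0.008, 0, 0, 0, 15, 0, 0, 0, 0, 0, 0, 15, 0, 0, 0, 0, 0, 0, 15]

```text
t: 14.4
eef_pos: [0.5983, -0.1872, 0.0967]
tcp_rot: [-0.028, 1.0, -0.0, 0.0]
force: [-1.1, -2.1, 4.2]
finger_gap: 0.263
```

```bash
python3 go.py .5984 -.1876 .0967;  python3 - <<'E'
from station import cams
import cv2,numpy as np
t=cams.camera("top")["image"]; s=cams.camera("side")["image"]
g=lambda a:cv2.convertScaleAbs(a,alpha=1.8)
A=cv2.resize(g(t[150:250,335:455]),None,fx=3,fy=3,interpolation=3)
B=cv2.resize(g(s[235:385,260:370]),None,fx=4,fy=4,interpolation=3)
o=np.zeros((600,800,3),np.uint8); o[:A.shape[0],:A.shape[1]]=A; o[:,360:]=B
cv2.imwrite("pics/home.png",o)
E
```

```text
t 14.4 tcp [ 0.5983 -0.1872  0.0967] F [-1.1 -2.1  4.2] gap 0.263
total scaled shift [-0.    -0.004  0.   ] min rows 1.0 turn [-0.001  0.001  0.004]
```

View pics/home.png

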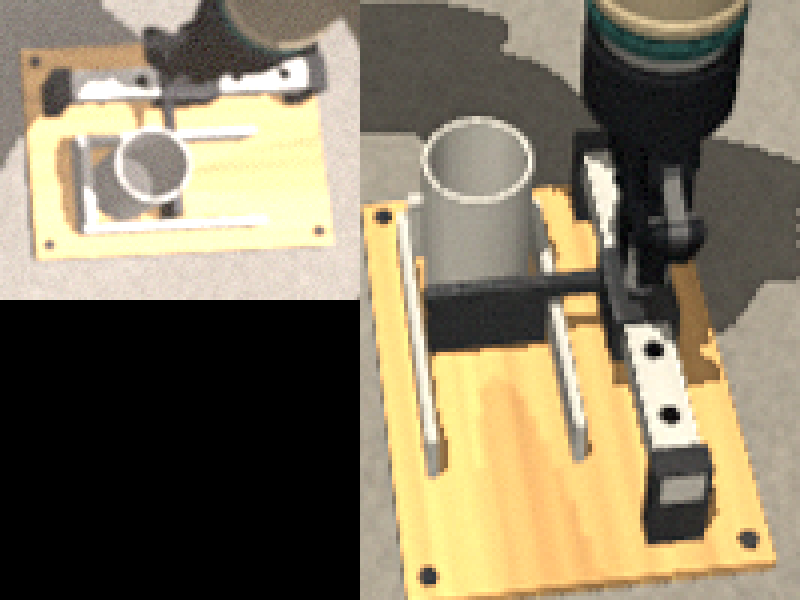

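The picture shows holes −80 and −40 free (crop (670,414) and (654,349)), so the section is exactly one hole on. The mould is upright against the stop, with its rim at crop (478,160). The TCP height is back at the value when I gripped the knob (0.0967), and the vertical force went from −4.7 to +4.2 N, so the pin is on its stop. Handing in.

```bash
python3 -c "
from station import ticket; print(ticket.finish_job())"
```

```text
the job is handed in; nothing more can be done
None
```

I stood the grey mould in the bay and let go. I then lifted the knob about 13.5 mm, slid the section to the next hole and lowered the pin home. I handed in at about 14.5 s, still gripping the knob; no verdict was reported.

- **Section:** the tool travelled 40.4 mm, and the last picture shows both holes behind the section free.
- **Pin:** the tool height is back to where I gripped the knob (0.0967 m), and the vertical force turned from −4.7 to +4.2 N, so the pin is on its stop.
- **Mould:** it looks upright in the last picture, against the stop. I did not measure its final position or tilt.
- **Bystanders:** I did not picture the spool, tin and jar again at the end. The planned path stayed clear of them and no contact force showed up.
- **Disagreements:** the knob grip read about 22.5 mm instead of 24 mm. The two cameras' mould and holder estimates differed by up to about 3 mm. Neither caused trouble.

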